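# Slide the box under the spout and feed in the bronze bush

### The job

Push the blue box along its slide rail by its red handle until it stands centred under the yellow spout. Then drop the bronze bush into the spout's funnel so that it falls through and lies in the box, and leave the box under the spout.

Things in the scene. Friction and masses are not known exactly. Their poses are not given: they have to be found in the camera images.
- box_floor (a point): Blue open box, 72 x 90 mm (x, y) outside, 4 mm walls; this is the centre of its inner floor, 44 mm above the bench, its rim 48 mm higher. It only slides along its own y on two steel rods and stays where left (about 2 N moves it). It starts left (+y) of the spout and must go toward -y; the rods run 30 mm or more past the spout, so the end stop is not the right place.
- box_handle (a point): Red upright handle of the blue box, 24 x 16 mm (x, y; y along the rail), joined to the box's left (+y) end by a flat steel bar: 130 mm from the box's centre along y. This point is on its centre line, 22 mm below its top and 46 mm above the bar's top.
- spout_mouth (a point): Yellow fixed spout: centre of its funnel's square mouth, at the rim, 204 mm above the bench; y along the rail. Mouth 90 mm inside, 97 outside; over 45 mm it narrows to a square tube of 44 mm bore that ends 97 mm below the rim, 15 mm above the box's rim. Dark post on its +x side. Its place along the rail varies. The box is in place when its centre is straight below this point.
- bush_center (a point): The bronze bush: loose, plain bronze-brown cylinder with a bore, 28 mm in diameter, 26 mm tall, standing on its end on the bench, about 0.1 kg or less; this is its centre, half-way up. (A grey and a black roller, 33 mm in diameter and 38 mm tall, also stand about; they do not belong in the box.)
Mind the look-alikes: they are no part of the job. Leave any orange or turquoise look-alike of the part that bears bush_center alone.

How it is judged:
On the way, in this order (a step that is already met when the one before it is completed fails the run):
1. the box stands centred under the spout to within 15 mm, with the bush not yet in it (y of box_floor in the frame of spout_mouth between -0.015 and 0.015 m and distance between bush_center and box_floor above 0.08 m and horizontal distance between bush_center and spout_mouth above 0.07 m), for 0.2 s.
2. the bush is at the funnel's mouth (horizontal distance between bush_center and spout_mouth below 0.045 m and z of bush_center in the frame of spout_mouth above -0.04 m), for 0.02 s.
At the end, for the whole second after the job is handed in: The box is centred under the spout to within 15 mm along the rail, and the bronze bush lies at rest inside the box, on its floor (y of box_floor in the frame of spout_mouth between -0.015 and 0.015 m and x of bush_center in the frame of box_floor between -0.034 and 0.034 m and y of bush_center in the frame of box_floor between -0.043 and 0.043 m and z of bush_center in the frame of box_floor below 0.04 m and linear speed of bush below 0.05 m/s); the robot touches nothing.
It also fails if it takes over 48 s, if anything falls off the work surface, if the arm or the gripper's body presses on something with over 40 N, if the wrist force passes 120 N, or if a joint passes its speed limit or range.

### The arm

A 7-joint arm with a two-finger parallel gripper is mounted at the origin on a cart in front of the work surface, level with it; the furniture and walls round the work are solid. World frame = base frame: x ahead of the robot, y to its left, z up, the work surface at z = 0. Lengths are in m, angles in rad, forces in N, time in s.
With the tool pointing down it reaches from about 0.4 to 0.925 m from the base axis. Payload 5.6 kg.
Tool frame: the origin (TCP) lies on the centre line of the jaws, within the pads' length; the fingertips stand ahead of it and the grasp point (between the pads) lies 3 mm ahead of it (ctrl.tip_reach is the x of the fingertips in the tool frame, in m); x points along the fingers, z is the direction in which the jaws open and shut, and the axes are right-handed (so a half turn about x gives the same grasp; the last joint's range is limited). The gripper opens to 85 mm and grips with 20 to 120 N. Pads are 22 mm wide; open, the fingers measure 114 mm over their backs; the gripper's body (76 mm by 85 mm) begins 54 mm behind the grasp point. The pads swing forward as they close: fully open they stand 13 mm farther back than shut.
Start: joints at [-1.264, 0.468, -0.012, 1.603, 0.006, 1.071, -0.056], TCP at [0.223, 0.611, 0.253] pointing down, gripper open.
Joint ranges: [-2.53, 2.53], [-0.31, 2.02], [-1.57, 1.55], [0.28, 2.44], [-1.29, 4.43], [0.15, 1.84], [-2.92, 2.92]. Speed limits (rad/s): [2.57, 2.57, 3.14, 3.14, 3.14, 3.14, 3.14].

### API

Orientations are given as a rotation vector (axis times angle).
In Python, from plant import ctrl gives the robot as it stands.
- The arm moves only by the tool move_arm, never from a script. Its argument "deltas" is text: rows parted by semicolons, each of 7 numbers parted by spaces: the finger opening in m, from 0 to 0.0854, then the shift along the tool's x, y, z in m, then the turn, a rotation vector about the tool's x, y, z in degrees. A call has 1 to 8 rows; each row is the pose to reach, as a shift and turn from the pose commanded when the call began, along the tool's axes at that moment; what a row does not reach only later rows make up. A row lasts 1/8 s, in which the tool goes at most 62.5 mm and 10.7 degrees, less where a joint would pass 70% of its speed; a pose out of reach is approached as far as the arm can. A call with a gripper value outside its range is refused whole. The fingers move at their own pace and stop on an object; the grip force is fixed at half the most. Time passes only in rows, so rows that repeat a pose let the fingers close. It gives the time, the measured TCP pose, the force and the opening at its end, in the units of the state.
- ctrl.observe(): the state, without advancing time (a new reading comes with each control period).
- ctrl.read_camera(name): name is "side" or "top" or "wrist"; returns (picture, depth): 480x640x3 uint8, red, green, blue; 480x640 float32, m along the optical axis (not along the pixel's ray), 0 where there is no reading.
- ctrl.camera_params(name): a dict with "intrinsics" (3x3 intrinsics, pixels), "rvec" (rotation vector, rad) and "tvec" (3), from world to camera coordinates, as OpenCV has them. Camera axes: x right, y down, z forward; pixel columns grow to the right and rows downward; lengths in m; the calibration is good to about 2 mm. A picture is of the moment at which its call begins: read the wrist's pose just before it. camera_params takes no time and is no camera call; for the wrist camera it gives the pose at the moment of the call.
- ctrl.job_done(): hands the job in, once; it reports no verdict.
Trained networks look in the newest picture that a camera, given by its name, has taken for a name from the list of things; names that differ only in an ending like _2 or _b are one class to them, and where a whole thing is asked for, a point or a joint stands for the part that bears it (a point fixed in the world has none). Each returns a list of dicts, best first, with "score" (0 to 1); they miss things now and then, are a little off and sometimes report something else, mostly with a low value. They report only what shows in the picture. A call takes as long as a camera call. They do not tell look-alikes from the thing itself.
- ctrl.silhouettes(camera, thing): "mask" (480x640 bool, what is visible of it).
- ctrl.tip_of(camera, thing): "point" ([x, y, z] in m, in world coordinates, good to about 4 mm: a listed point, or the origin of a listed thing).
The state is a dict: "time_s": time; "joints": joint angles; "joint_velocities": joint speeds; "tau": joint torques, N m; "eef_pos": TCP position; "ee_rot": TCP orientation; "wrist_force": force on the tool from outside, world axes, zero at the start; "torque": the same for the moment, N m; "gripper_width": finger opening in m.
Only numpy, scipy, OpenCV 4.12 (cv2) and the standard library are available. Lean on these libraries where they do the work, as an engineer would, in place of code of your own. Each camera call takes 0.05 s, during which the arm holds its last target.

## Working session

There is one attempt and no reset: what is moved stays moved. The work goes in short steps, Python scripts to look and compute and a tool call to move; the robot and the scene stay as the last step left them, time stands still between calls to the robot, and variables do not carry over. Pictures are saved under pics/ and viewed, and the job is handed in when it is done.

Besides the shell and the picture viewer there is one more tool, called after "Request:" as name(argument=value, ...), one argument or row to a line, values as JSON. move_arm: Moves the arm, as the interface text tells. Its arguments: {"type":"object","properties":{"deltas":{"type":"string"}},"required":["deltas"]}

```bash
mkdir -p pics; ls; cat > h.py <<'E'
import numpy as np, cv2
from plant import ctrl
from scipy.spatial.transform import Rotation as R
def shot(cam,fn):
    p=ctrl.camera_params(cam); im,d=ctrl.read_camera(cam)
    cv2.imwrite('pics/'+fn,im[:,:,::-1]); np.savez('pics/'+fn[:-4]+'.npz',im=im,d=d,K=p['intrinsics'],r=p['rvec'],t=p['tvec']); return im,d,p
def world(p,d,u,v):
    K=np.array(p['intrinsics']);z=d
    c=np.stack([(u-K[0,2])/K[0,0]*z,(v-K[1,2])/K[1,1]*z,z],-1)
    Rm=R.from_rotvec(np.ravel(p['rvec'])).as_matrix()
    return (c-np.ravel(p['tvec']))@Rm
def wmap(p,d):
    v,u=np.mgrid[:480,:640]; return world(p,d,u,v)
E
python3 - <<'E'
from h import *
s=ctrl.observe(); print(s, ctrl.tip_reach); print(R.from_rotvec(s['ee_rot']).as_matrix().round(3))
for c in ['top','side']:
    im,d,p=shot(c,c+'0.png')
    for t in ['box_floor','box_handle','spout_mouth','bush_center']:
        print(c,t,[(np.round(x['point'],3),round(x['score'],2)) for x in ctrl.tip_of(c,t)])
E
```

```text
pics
{'time_s': 0.0, 'joints': array([-1.2640202 ,  0.46841274, -0.01160043,  1.60361429,  0.0060108 ,
        1.07141753, -0.05631859]), 'joint_velocities': array([-0.00062947, -0.00055143, -0.00089855,  0.00178106,  0.0007056 ,
        0.00025447, -0.00092139]), 'tau': array([-3.35296318e-04, -5.32374144e+01,  2.11848010e-02, -2.51308787e+01,
        1.13817750e-02,  7.60675175e-03,  2.48211222e-05]), 'eef_pos': array([0.22263443, 0.61012907, 0.25231909]), 'ee_rot': array([-0.94888077,  1.35608485,  0.9469776 ]), 'wrist_force': array([0.02194632, 0.60642573, 0.28993285]), 'torque': array([ 0.02343772, -0.01665679, -0.00539617]), 'gripper_width': 0.08547931104045794} 0.022
[[-0.    -0.939  0.343]
 [-0.002  0.343  0.939]
 [-1.    -0.    -0.002]]
top box_floor [(array([0.557, 0.034, 0.044]), 0.95)]
top box_handle [(array([0.546, 0.159, 0.123]), 0.77)]
top spout_mouth [(array([ 0.566, -0.143,  0.204]), 0.74)]
top bush_center [(array([0.488, 0.183, 0.013]), 0.69), (array([0.42 , 0.201, 0.011]), 0.63), (array([0.471, 0.279, 0.015]), 0.58)]
side box_floor [(array([0.561, 0.032, 0.043]), 0.79)]
side box_handle [(array([0.558, 0.16 , 0.121]), 0.88)]
side spout_mouth [(array([ 0.575, -0.142,  0.208]), 0.89)]
side bush_center [(array([0.472, 0.28 , 0.014]), 0.79), (array([0.492, 0.182, 0.013]), 0.68), (array([0.42 , 0.2  , 0.011]), 0.58)]
```

View pics/top0.png

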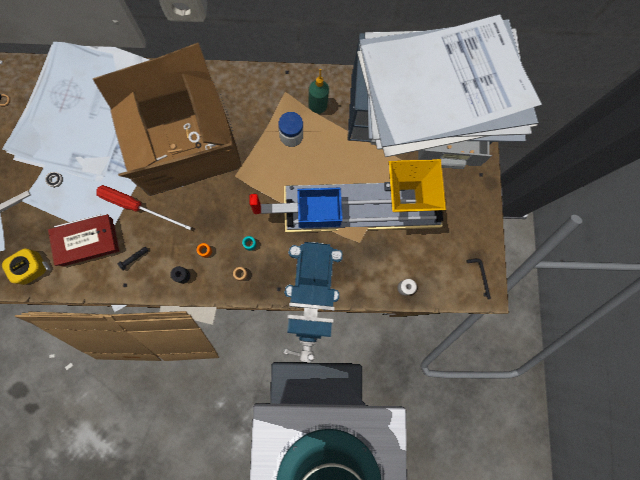

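View pics/side0.png

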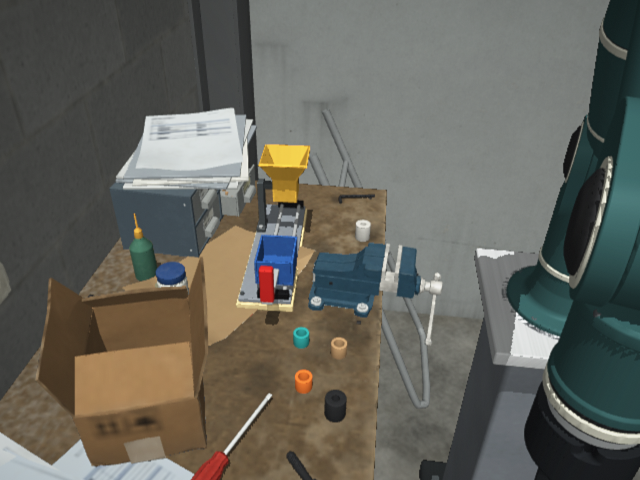

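Top view: the bush candidates are orange (204,250), turquoise (250,242), bronze-brown (240,273), the black roller (180,274) and the grey roller (408,286). By the description I choose (240,273). The box is at (320,207), its handle at (255,204) and the spout at (416,187). Next I check a crop and measure.

```bash
python3 - <<'E'
from h import *
im=cv2.imread('pics/top0.png'); a=cv2.resize(im[225:300,160:270],None,fx=5,fy=5); 
b=cv2.resize(im[150:245,235:455],None,fx=2.5,fy=2.5)
c=np.zeros((a.shape[0]+b.shape[0]+0,550,3),np.uint8); c[:a.shape[0],:550]=a; c[a.shape[0]:,:550]=b[:,:550]
cv2.imwrite('pics/crop0.png',cv2.resize(c,None,fx=.9,fy=.9))
for cam in ['top','side']:
    z=np.load(f'pics/{cam}0.npz'); p=dict(intrinsics=z['K'],rvec=z['r'],tvec=z['t']); W=wmap(p,z['d']); hsv=cv2.cvtColor(z['im'],cv2.COLOR_RGB2HSV).astype(int)
    H,S,V=hsv[...,0],hsv[...,1],hsv[...,2]
    def rep(n,m):
        q=W[m]; print(cam,n,len(q),'min',np.percentile(q,2,0).round(3),'max',np.percentile(q,98,0).round(3),'med',np.median(q,0).round(3)) if len(q) else print(n,'none')
    reg=(W[...,0]>.45)&(W[...,0]<.7)&(abs(W[...,1])<.3)&(W[...,2]>.02)
    y=reg&(H>20)&(H<32)&(S>150); rep('yellow',y); rep('yrim',y&(W[...,2]>.198)); rep('ytop',y&(W[...,2]>.16))
    b=reg&(H>105)&(H<125)&(S>130); rep('blue',b); rep('bluerim',b&(W[...,2]>.086)); rep('bluefloor',b&(abs(W[...,2]-.044)<.004))
    r=reg&((H<5)|(H>174))&(S>150); rep('red',r); rep('redtop',r&(W[...,2]>.14))
    br=(np.hypot(W[...,0]-.42,W[...,1]-.2)<.03)&(W[...,2]>.008); rep('bush',br); rep('bushtop',br&(W[...,2]>.022))
    pr=lambda X: cv2.projectPoints(np.array([X],float),z['r'],z['t'],z['K'],None)[0].ravel().round()
    print(pr([.223,.611,.253]))
shot('wrist','w0.png')
E
```

```text
top yellow 2404 min [ 0.524 -0.183  0.122] max [ 0.618 -0.09   0.207] med [ 0.589 -0.152  0.189]
top yrim 765 min [ 0.522 -0.185  0.198] max [ 0.62  -0.088  0.208] med [ 0.581 -0.148  0.204]
top ytop 2157 min [ 0.524 -0.184  0.163] max [ 0.618 -0.09   0.207] med [ 0.588 -0.151  0.191]
top blue 1675 min [ 0.522 -0.008  0.042] max [0.595 0.078 0.095] med [0.566 0.034 0.047]
top bluerim 327 min [ 0.522 -0.01   0.087] max [0.596 0.08  0.095] med [0.556 0.033 0.093]
top bluefloor 891 min [ 0.526 -0.003  0.042] max [0.592 0.075 0.048] med [0.566 0.036 0.045]
top red 175 min [0.539 0.157 0.083] max [0.562 0.173 0.149] med [0.545 0.163 0.143]
top redtop 97 min [0.54  0.158 0.142] max [0.562 0.173 0.149] med [0.551 0.165 0.147]
top bush 109 min [0.408 0.188 0.009] max [0.434 0.214 0.031] med [0.421 0.202 0.026]
top bushtop 83 min [0.409 0.189 0.024] max [0.434 0.214 0.031] med [0.421 0.202 0.027]
[-58. 377.]
side yellow 1147 min [ 0.527 -0.185  0.114] max [ 0.618 -0.09   0.207] med [ 0.574 -0.169  0.188]
side yrim 348 min [ 0.525 -0.187  0.199] max [ 0.62  -0.088  0.207] med [ 0.573 -0.178  0.204]
side ytop 889 min [ 0.526 -0.185  0.171] max [ 0.618 -0.09   0.207] med [ 0.576 -0.173  0.194]
side blue 1535 min [ 0.524 -0.011  0.044] max [0.596 0.081 0.095] med [0.558 0.005 0.072]
side bluerim 418 min [ 0.525 -0.011  0.086] max [0.597 0.081 0.096] med [0.56  0.044 0.092]
side bluefloor 233 min [ 0.528 -0.009  0.043] max [0.596 0.08  0.048] med [0.564 0.004 0.046]
side red 500 min [0.542 0.156 0.08 ] max [0.564 0.174 0.148] med [0.553 0.171 0.119]
side redtop 112 min [0.542 0.157 0.141] max [0.564 0.173 0.149] med [0.553 0.168 0.146]
side bush 271 min [0.41  0.188 0.009] max [0.436 0.215 0.03 ] med [0.423 0.207 0.023]
side bushtop 146 min [0.411 0.188 0.022] max [0.436 0.215 0.03 ] med [0.424 0.203 0.027]
[541. 528.]
```

View pics/crop0.png

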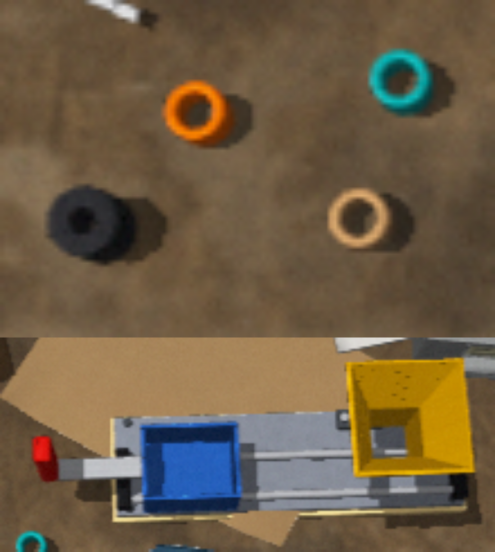

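View pics/w0.png

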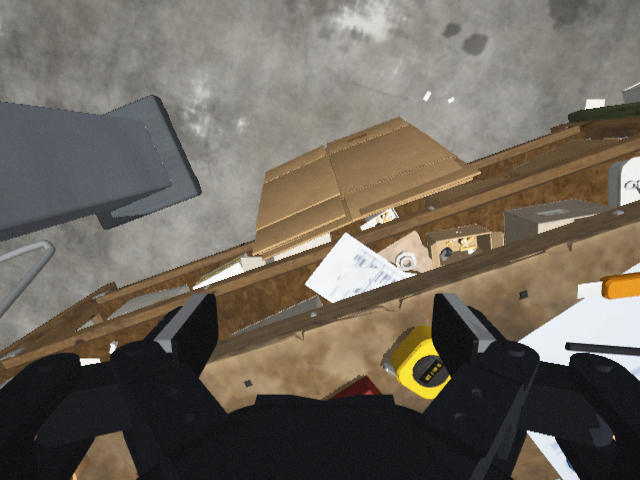

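The crop confirms the bronze bush at (240,273), at world (0.422,0.202). Measured centres are box (0.560,0.035), handle (0.552,0.165) and spout (0.572,-0.137), so the rail is yawed about 4° and the push is about 0.172 m. Before moving I check obstacle heights along the way.

```bash
cat >> h.py <<'E'
def togo(pos,zyaw_deg):
    "tool shift and turn from measured pose to tool-down pose at pos with jaw axis yaw"
    s=ctrl.observe(); Rm=R.from_rotvec(s['ee_rot']).as_matrix()
    a=np.radians(zyaw_deg); x=np.array([0,0,-1.]); zc=np.array([np.cos(a),np.sin(a),0])
    T=np.stack([x,np.cross(zc,x),zc],1)
    print('t',round(s['time_s'],2),'pos',s['eef_pos'].round(4),'F',s['wrist_force'].round(1),'w',round(s['gripper_width'],4))
    print('shift mm',(1000*Rm.T@(np.array(pos)-s['eef_pos'])).round(1),'turn',np.degrees(R.from_matrix(Rm.T@T).as_rotvec()).round(1))
E
python3 - <<'E'
from h import *
z=np.load('pics/top0.npz'); p=dict(intrinsics=z['K'],rvec=z['r'],tvec=z['t']); W=wmap(p,z['d'])
# max height grid 5cm
for x in np.arange(.3,.8,.05):
    row=[]
    for y in np.arange(.6,-.3,-.05):
        m=(abs(W[...,0]-x)<.025)&(abs(W[...,1]-y)<.025)&(z['d']>0); row.append(int(1000*W[m][:,2].max()) if m.any() else -1)
    print(round(x,2),row)
# spout yaw via rim minAreaRect, box yaw
hsv=cv2.cvtColor(z['im'],cv2.COLOR_RGB2HSV).astype(int);H,S=hsv[...,0],hsv[...,1]
for n,m in [('spout',(H>20)&(H<32)&(S>150)&(abs(W[...,2]-.204)<.006)&(W[...,0]>.45)&(abs(W[...,1])<.3)),('box',(H>105)&(H<125)&(S>130)&(abs(W[...,2]-.092)<.005)&(abs(W[...,1])<.2)&(W[...,0]>.5))]:
    print(n,cv2.minAreaRect((W[m][:,:2]*1000).astype(np.float32)))
for a in (93.9,): togo([.552,.165,.20],a)
E
```

```text
0.3 [-380, -383, -379, -384, -391, -908, -903, -904, -906, -899, 105, 107, 106, -903, -905, -904, -902, -906]
0.35 [4, 6, 4, 5, 5, 4, 5, 6, 6, 6, 107, 108, 107, 5, 5, 5, 5, 4]
0.4 [35, 5, 6, 16, 5, 42, 42, 5, 30, 5, 108, 107, 107, 5, 4, 43, 6, 7]
0.45 [37, 37, 37, 35, 18, 42, 41, 30, 31, 5, 22, 83, 80, 6, 5, 6, 5, 5]
0.5 [38, 38, 38, 34, 5, 22, 30, 30, 30, 29, 94, 95, 87, 34, 207, 208, 5, 5]
0.55 [8, 36, 36, 34, 22, 22, 4, 6, 6, 149, 95, 96, 96, 39, 208, 208, 209, 43]
0.6 [14, 27, 34, 123, 195, 195, 194, 194, 6, 8, 96, 96, 95, 40, 208, 209, 208, 4]
0.65 [21, 30, 29, 135, 161, 160, 167, 194, 193, 10, 15, 22, 27, 184, 205, 203, 186, 175]
0.7 [21, 22, 22, 145, 166, 157, 179, 178, 125, 9, 73, 10, 9, 195, 203, 201, 195, 193]
0.75 [22, 21, 194, 196, 173, 125, 179, 169, 8, 72, 75, 9, 10, 196, 196, 195, 194, 194]
spout ((571.4223022460938, -137.0471954345703), (97.43869018554688, 97.55487060546875), 3.7131597995758057)
box ((559.8981323242188, 35.54424285888672), (72.43817901611328, 89.17356872558594), 3.663917064666748)
t 0.55 pos [0.2228 0.6106 0.2533] F [-0.3  1.2  0.4] w 0.0849
shift mm [  53.3 -462.  -305.8] turn [-23.9   0.    0. ]
```

Request:
move_arm(
  deltas="0.05 0 -0.06 -0.04 -3 0 0; 0.05 0 -0.115 -0.075 -6 0 0; 0.05 0 -0.17 -0.11 -9 0 0; 0.05 0 -0.225 -0.15 -12 0 0; 0.05 0 -0.28 -0.185 -15 0 0; 0.05 0 -0.335 -0.22 -18 0 0; 0.05 0 -0.39 -0.255 -21 0 0; 0.05 0 -0.445 -0.295 -23.7 0 0",
)

```text
time_s: 1.55
eef_pos: [0.5214, 0.2073, 0.2537]
ee_rot: [-1.257, 1.176, 1.257]
wrist_force: [1.4, -0.2, -0.0]
gripper_width: 0.0497
```

```bash
python3 - <<'E'
from h import *
togo([.552,.165,.126],93.7)
shot('wrist','w1.png')
E
```

```text
t 1.55 pos [0.5214 0.2073 0.2537] F [ 1.4 -0.2 -0. ] w 0.0497
shift mm [127.7 -27.6 -44.2] turn [0.1 0.  0.1]
```

View pics/w1.png

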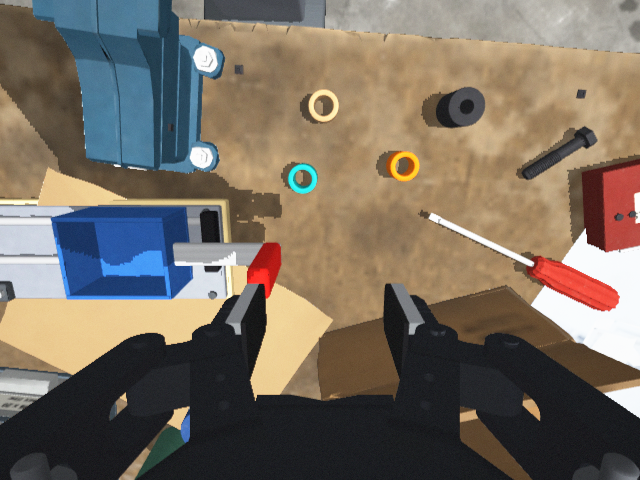

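The wrist view shows the handle at (265,270) left of the jaws, and the bronze bush at (323,106). I move over the handle, then check before going down.

Request:
move_arm(
  deltas="0.05 0 -0.028 -0.044 0 0 0; 0.05 0.03 -0.028 -0.044 0 0 0; 0.05 0.05 -0.028 -0.044 0 0 0",
)

```text
time_s: 1.98
eef_pos: [0.551, 0.166, 0.2024]
ee_rot: [-1.254, 1.18, 1.255]
wrist_force: [-0.1, -0.3, -0.7]
gripper_width: 0.0499
```

```bash
python3 - <<'E'
from h import *
togo([.552,.165,.126],93.7)
E
```

```text
t 1.98 pos [0.551  0.166  0.2024] F [-0.1 -0.3 -0.7] w 0.0499
shift mm [76.4 -1.  -1. ] turn [-0.2 -0.  -0. ]
```

Request:
move_arm(
  deltas="0.05 0.04 -0.001 -0.001 0 0 0; 0.05 0.076 -0.001 -0.001 0 0 0; 0.05 0.076 -0.001 -0.001 0 0 0; 0.01 0.076 -0.001 -0.001 0 0 0; 0.01 0.076 -0.001 -0.001 0 0 0; 0.01 0.076 -0.001 -0.001 0 0 0; 0.01 0.076 -0.001 -0.001 0 0 0",
)

```text
time_s: 2.85
eef_pos: [0.5533, 0.166, 0.1293]
ee_rot: [-1.257, 1.175, 1.254]
wrist_force: [-1.1, -0.8, 5.7]
gripper_width: 0.0154
```

```bash
python3 - <<'E'
from h import *
togo([.552,.165,.126],93.7)
togo([.552+.0112,.165-.1725,.126],93.7)
E
```

```text
t 2.85 pos [0.5533 0.166  0.1293] F [-1.1 -0.8  5.7] w 0.0154
shift mm [ 3.3  1.3 -0.9] turn [-0.1  0.   0.2]
t 2.85 pos [0.5533 0.166  0.1293] F [-1.1 -0.8  5.7] w 0.0154
shift mm [   3.1    1.1 -173.7] turn [-0.1  0.   0.2]
```

Request:
move_arm(
  deltas="0.01 0 0 -0.015 0 0 0; 0.01 0 0 -0.045 0 0 0; 0.01 0 0 -0.075 0 0 0; 0.01 0 0 -0.105 0 0 0; 0.01 0 0 -0.135 0 0 0; 0.01 0 0 -0.16 0 0 0; 0.01 0 0 -0.173 0 0 0; 0.01 0 0 -0.173 0 0 0",
)

```text
time_s: 3.85
eef_pos: [0.5642, -0.0086, 0.1292]
ee_rot: [-1.257, 1.178, 1.252]
wrist_force: [-1.9, -1.7, 7.7]
gripper_width: 0.0154
```

```bash
cat > meas.py <<'E'
from h import *
import sys
for cam in ['top','side']:
    im,d,p=shot(cam,f'{cam}{sys.argv[1]}.png'); W=wmap(p,d)
    hsv=cv2.cvtColor(im,cv2.COLOR_RGB2HSV).astype(int);H,S=hsv[...,0],hsv[...,1]
    c={}
    for n,m in [('spout',(H>20)&(H<32)&(S>150)&(abs(W[...,2]-.204)<.006)&(W[...,0]>.45)&(abs(W[...,1])<.3)),('box',(H>105)&(H<125)&(S>130)&(abs(W[...,2]-.092)<.005)&(abs(W[...,1])<.26)&(W[...,0]>.5)),('red',((H<5)|(H>174))&(S>150)&(W[...,2]>.142)&(W[...,0]>.5)&(abs(W[...,1])<.26))]:
        if m.sum()<5: continue
        q=W[m]; print(cam,n,len(q),[np.round(x,1) for x in cv2.minAreaRect((q[:,:2]*1000).astype(np.float32))],q[:,1].min().round(3),q[:,1].max().round(3))
E
python3 meas.py 1; python3 -c "
from h import *
togo([.5632,-.0075,.126],93.7)"
```

```text
top spout 426 [array([ 572.4, -154.7]), array([97.8, 61.8]), np.float64(4.5)] -0.188 -0.12
side spout 70 [array([ 531.8, -153.6]), array([25.5, 79.4]), np.float64(21.2)] -0.189 -0.112
side box 113 [array([ 552.1, -136.8]), array([32.2, 93. ]), np.float64(1.4)] -0.183 -0.09
t 3.95 pos [ 0.5641 -0.0079  0.1292] F [-1.8 -2.3  6.8] w 0.0154
shift mm [3.2 0.9 0.5] turn [-0.1 -0.   0.2]
```

View pics/side1.png

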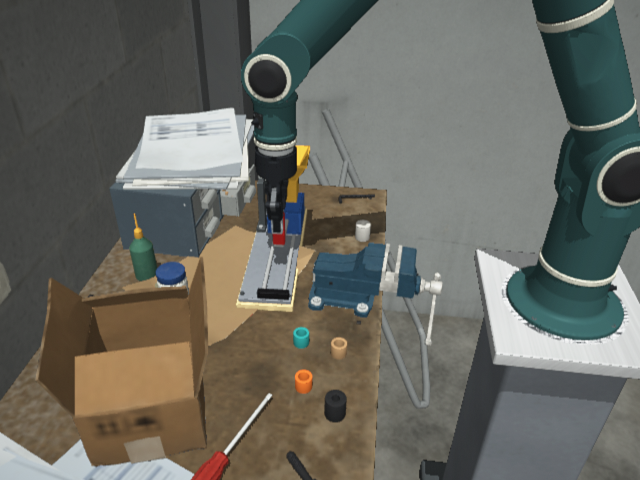

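The box is under the spout, about y=-0.137 in the side view. I release and go straight up.

Request:
move_arm(
  deltas="0.05 0 0 0 0 0 0; 0.05 0 0 0 0 0 0; 0.05 -0.04 0 0 0 0 0; 0.05 -0.08 0 0 0 0 0; 0.05 -0.11 0.02 0.04 0 0 0; 0.05 -0.12 0.05 0.09 0 0 0; 0.05 -0.12 0.08 0.14 0 0 0; 0.05 -0.12 0.11 0.19 0 0 0",
)

```text
time_s: 4.95
eef_pos: [0.4399, 0.1774, 0.2477]
ee_rot: [-1.256, 1.177, 1.256]
wrist_force: [0.1, 0.5, -0.5]
gripper_width: 0.0502
```

```bash
python3 meas.py 2; python3 -c "
from h import *
togo([.422,.202,.15],93.7)
shot('wrist','w2.png')
print([(np.round(x['point'],3),round(x['score'],2)) for x in ctrl.tip_of('wrist','bush_center')])"
```

```text
top spout 767 [array([ 571.4, -137.2]), array([97.9, 97.2]), np.float64(3.9)] -0.189 -0.087
top box 217 [array([ 570.9, -135.1]), array([72.9, 90.5]), np.float64(3.6)] -0.182 -0.088
top red 92 [array([562.3,  -5.8]), array([23., 14.]), np.float64(1.2)] -0.013 0.001
side spout 363 [array([ 573.2, -136.7]), array([ 95.8, 102.9]), np.float64(3.7)] -0.19 -0.083
side box 163 [array([ 572.5, -135.3]), array([71.6, 94.8]), np.float64(3.2)] -0.184 -0.086
side red 72 [array([564.6,  -5.3]), array([22. , 16.1]), np.float64(2.9)] -0.014 0.003
t 5.05 pos [0.4373 0.1814 0.2474] F [0.3 0.3 0.2] w 0.0503
shift mm [97.4 13.6 21.5] turn [ 0.6  0.1 -0.1]
[(array([0.47 , 0.281, 0.012]), 0.97), (array([0.486, 0.185, 0.017]), 0.67)]
```

View pics/top2.png

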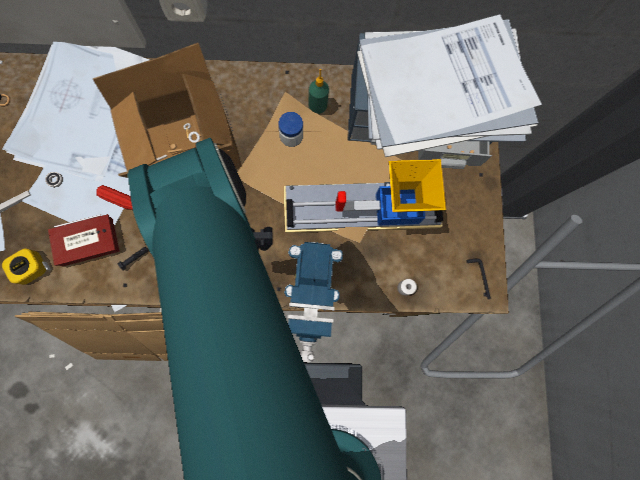

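View pics/w2.png

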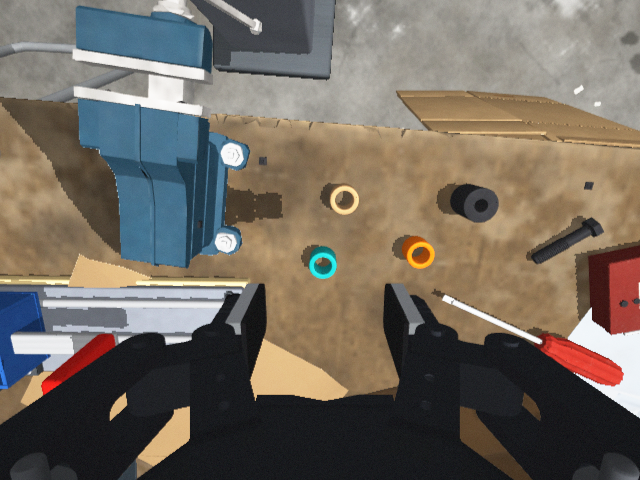

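The top view shows the box (411,205) under the spout, with its centre about 2 mm from the spout's in both cameras. The handle is at (341,201). In the wrist view the bronze bush is at (344,200), turquoise at (322,263) and orange at (420,252). I measure the bush from the wrist depth.

```bash
cat > bush.py <<'E'
from h import *
import sys
im,d,p=shot('wrist',sys.argv[1]+'.png')
W=wmap(p,d); m=(np.hypot(W[...,0]-.422,W[...,1]-.202)<.03)&(W[...,2]>.018)&(W[...,2]<.04)
q=W[m]; (c,r)=cv2.minEnclosingCircle((q[:,:2]*1000).astype(np.float32)); print(len(q),c,r,np.median(q[:,2]))
togo([c[0]/1000,c[1]/1000,.026],93.7)
E
python3 bush.py w3
```

```text
432 (422.2012023925781, 199.18479919433594) 14.013747215270996 0.025640142225798523
t 5.2 pos [0.4415 0.1754 0.2474] F [ 0.4 -0.   0.2] w 0.0501
shift mm [221.4  17.8  25. ] turn [-0. -0.  0.]
```

Request:
move_arm(
  deltas="0.055 0.05 0.018 0.026 0 0 0; 0.055 0.1 0.018 0.026 0 0 0; 0.055 0.14 0.018 0.026 0 0 0; 0.055 0.14 0.018 0.026 0 0 0; 0.055 0.14 0.018 0.026 0 0 0",
)

```text
time_s: 5.82
eef_pos: [0.423, 0.2001, 0.1083]
ee_rot: [-1.255, 1.178, 1.254]
wrist_force: [1.6, -0.3, 0.2]
gripper_width: 0.0546
```

```bash
python3 bush.py w4
```

```text
1186 (421.91827392578125, 199.51231384277344) 14.208935737609863 0.0254897005807906
t 5.88 pos [0.4231 0.2005 0.1088] F [-0.2 -0.3 -0.6] w 0.0553
shift mm [82.8  1.5 -1. ] turn [-0.1  0.1  0.2]
```

View pics/w4.png

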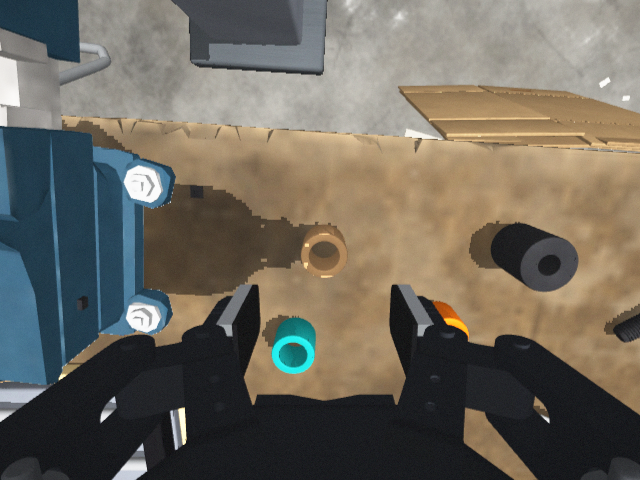

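The bush (324,252) lies between the jaws, and the look-alikes are clear of the fingers. I go down and grip.

Request:
move_arm(
  deltas="0.055 0.04 0.001 -0.001 0 0 0; 0.055 0.07 0.001 -0.001 0 0 0; 0.055 0.082 0.001 -0.001 0 0 0; 0.055 0.082 0.001 -0.001 0 0 0; 0.015 0.082 0.001 -0.001 0 0 0; 0.015 0.082 0.001 -0.001 0 0 0; 0.015 0.082 0.001 -0.001 0 0 0; 0.015 0.082 0.001 -0.001 0 0 0",
)

```text
time_s: 6.88
eef_pos: [0.4216, 0.1999, 0.0267]
ee_rot: [-1.256, 1.176, 1.255]
wrist_force: [-0.8, -0.2, 6.5]
gripper_width: 0.0257
```

Request:
move_arm(
  deltas="0.015 -0.03 0 0 0 0 0; 0.015 -0.08 0 0 0 0 0; 0.015 -0.13 0 0 0 0 0; 0.015 -0.18 0 0 0 0 0; 0.015 -0.22 0 0 0 0 0; 0.015 -0.25 0 0 0 0 0; 0.015 -0.25 0 0 0 0 0",
)

```text
time_s: 7.75
eef_pos: [0.4217, 0.2, 0.2782]
ee_rot: [-1.256, 1.172, 1.253]
wrist_force: [0.5, 0.3, -0.8]
gripper_width: 0.0257
```

```bash
python3 -c "
from h import *
togo([.5715,-.137,.275],93.7)
shot('wrist','w5.png')"
```

```text
t 7.75 pos [0.4217 0.2    0.2782] F [ 0.5  0.3 -0.8] w 0.0257
shift mm [   3.  -128.  -345.9] turn [-0.   0.2  0.3]
```

View pics/w5.png

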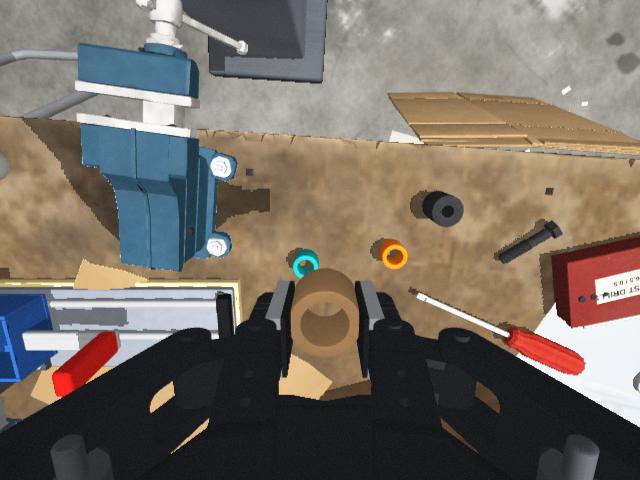

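The bush is held upright between the pads (325,312), and both look-alikes are untouched. I move over the funnel.

Request:
move_arm(
  deltas="0.015 0 -0.01 -0.03 0 0 0; 0.015 0 -0.03 -0.08 0 0 0; 0.015 0 -0.05 -0.13 0 0 0; 0.015 0 -0.068 -0.18 0 0 0; 0.015 0 -0.087 -0.23 0 0 0; 0.015 0 -0.105 -0.28 0 0 0; 0.015 0 -0.12 -0.325 0 0 0; 0.015 0 -0.128 -0.346 0 0 0",
)

```text
time_s: 8.8
eef_pos: [0.5697, -0.1409, 0.2733]
ee_rot: [-1.253, 1.183, 1.255]
wrist_force: [0.5, 1.5, -0.6]
gripper_width: 0.0259
```

Request:
move_arm(
  deltas="0.015 0 0 0 0 0 0; 0.015 0 0 0 0 0 0",
)

```text
time_s: 9.05
eef_pos: [0.5696, -0.1363, 0.274]
ee_rot: [-1.255, 1.179, 1.259]
wrist_force: [0.4, 0.4, -0.9]
gripper_width: 0.0258
```

```bash
python3 meas.py 6; python3 -c "
from h import *
togo([.5715,-.137,.218],93.7)
im,d,p=shot('wrist','w6.png'); W=wmap(p,d)
hsv=cv2.cvtColor(im,cv2.COLOR_RGB2HSV).astype(int);H,S=hsv[...,0],hsv[...,1]
m=(H>20)&(H<32)&(S>150)&(abs(W[...,2]-.204)<.004)&(W[...,0]>.45); q=W[m]; print(q.min(0),q.max(0))"
```

```text
top spout 471 [array([ 570.6, -137. ]), array([96.7, 97.5]), np.float64(3.8)] -0.188 -0.087
top box 215 [array([ 570.8, -135.3]), array([72.8, 91.6]), np.float64(2.9)] -0.182 -0.088
top red 91 [array([562.3,  -5.7]), array([22.9, 14.1]), np.float64(0.1)] -0.013 0.001
side spout 266 [array([ 572.8, -136.1]), array([ 95.8, 100.4]), np.float64(3.1)] -0.188 -0.086
side box 167 [array([ 572.6, -135.5]), array([71.6, 94.5]), np.float64(3.3)] -0.185 -0.088
side red 71 [array([564.4,  -6. ]), array([16.8, 22.2]), np.float64(89.9)] -0.014 0.002
t 9.15 pos [ 0.57   -0.136   0.2748] F [-0.8 -0.  -0.8] w 0.025
shift mm [56.8 -1.5 -1.1] turn [ 0.1  0.1 -0.1]
[ 0.51999516 -0.19080469  0.200002  ] [ 0.61640431 -0.08915194  0.20735128]
```

View pics/w6.png

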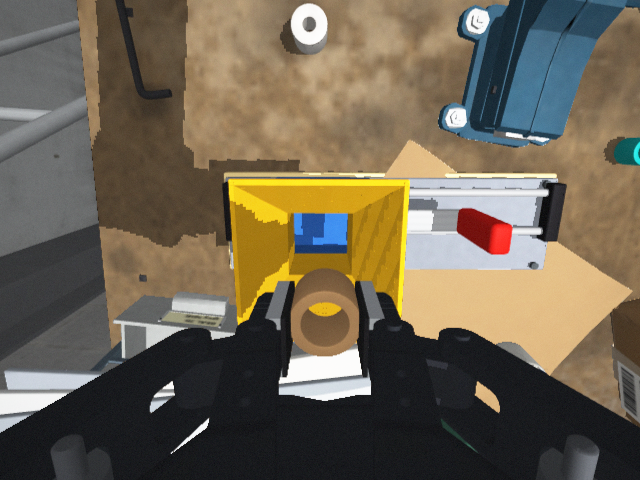

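View pics/side6.png

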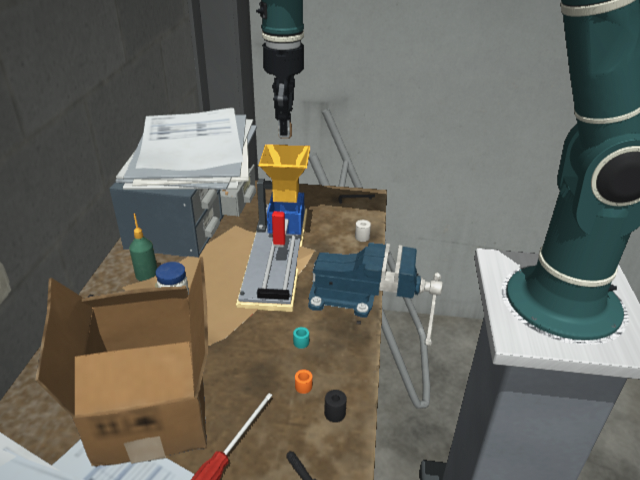

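The bush is over the funnel. Through the tube at (320,232) only the blue box floor shows, and the box is within 2 mm of centre. I lower, wait, release and rise.

Request:
move_arm(
  deltas="0.015 0.03 -0.001 -0.001 0 0 0; 0.015 0.057 -0.001 -0.001 0 0 0; 0.015 0.057 -0.001 -0.001 0 0 0; 0.045 0.057 -0.001 -0.001 0 0 0; 0.045 0.057 -0.001 -0.001 0 0 0; 0.045 0.057 -0.001 -0.001 0 0 0; 0.045 0.01 -0.001 -0.001 0 0 0; 0.045 -0.03 -0.001 -0.001 0 0 0",
)

```text
time_s: 10.2
eef_pos: [0.5716, -0.1387, 0.307]
ee_rot: [-1.256, 1.178, 1.255]
wrist_force: [1.1, 0.5, 0.3]
gripper_width: 0.0448
```

Request:
move_arm(
  deltas="0.045 0 0.03 0.04 0 0 0; 0.045 0 0.06 0.08 0 0 0; 0.045 0 0.06 0.08 0 0 0; 0.045 0 0.06 0.08 0 0 0",
)

```text
time_s: 10.7
eef_pos: [0.5071, -0.0632, 0.3061]
ee_rot: [-1.257, 1.177, 1.254]
wrist_force: [0.3, -0.4, 0.5]
gripper_width: 0.0446
```

```bash
python3 meas.py 7; python3 -c "
from h import *
im,d,p=shot('wrist','w7.png'); 
for c in ('wrist','top','side'): print(c,[(np.round(x['point'],3),round(x['score'],2)) for x in ctrl.tip_of(c,'bush_center')])
togo([.5715,-.137,.218],93.7)"
```

```text
top spout 29 [array([ 523.7, -100. ]), array([22.3,  9.8]), np.float64(55.1)] -0.112 -0.092
top box 80 [array([ 539.9, -109.5]), array([53.6, 27.6]), np.float64(59.0)] -0.138 -0.092
top red 92 [array([562.6,  -5.9]), array([23.1, 14.1]), np.float64(1.4)] -0.013 0.001
side spout 275 [array([ 574. , -137.9]), array([ 93.5, 102.1]), np.float64(3.1)] -0.189 -0.086
side box 159 [array([ 572.7, -136.4]), array([71.5, 94.9]), np.float64(3.9)] -0.186 -0.088
side red 75 [array([564.9,  -5.5]), array([21.3, 17.4]), np.float64(8.5)] -0.014 0.004
wrist [(array([0.49 , 0.184, 0.013]), 0.94), (array([0.467, 0.281, 0.013]), 0.72), (array([ 0.577, -0.137,  0.057]), 0.61)]
top [(array([0.472, 0.282, 0.013]), 0.64), (array([0.488, 0.183, 0.012]), 0.43)]
side [(array([0.471, 0.282, 0.014]), 0.7), (array([0.493, 0.182, 0.016]), 0.63), (array([ 0.574, -0.144,  0.056]), 0.56)]
t 11.0 pos [ 0.5068 -0.0633  0.3051] F [ 0.  -0.3  0.3] w 0.0452
shift mm [ 87.1 -60.  -77.5] turn [-0.1 -0.  -0. ]
```

View pics/w7.png

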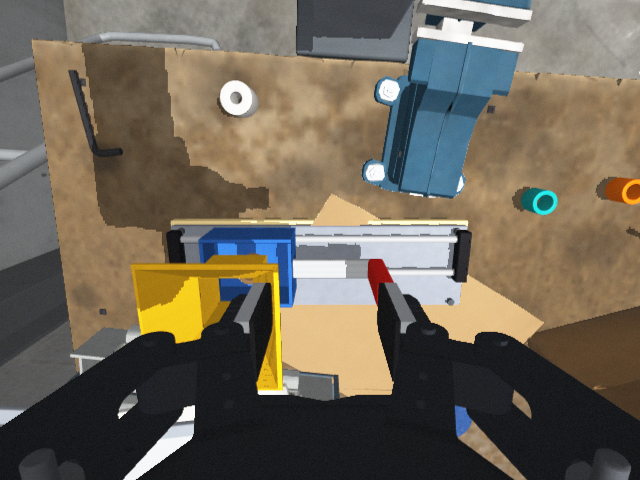

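View pics/top7.png

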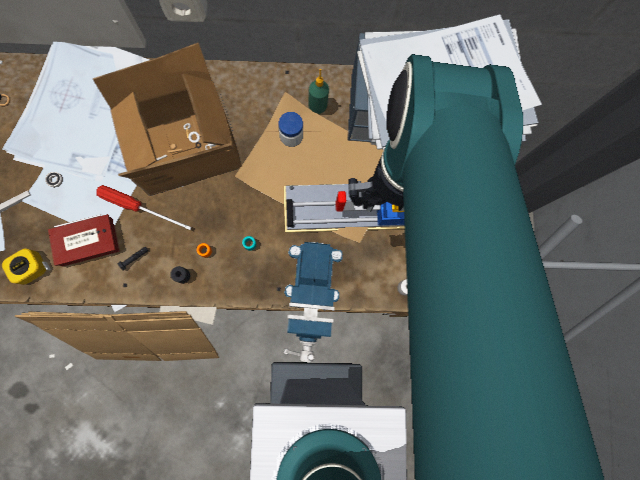

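The side (0.574,-0.144,0.056) and wrist (0.577,-0.137,0.057) detections put the bush on the box floor, where 0.057 is expected. The arm now hides the funnel in the top view, so I clear it and confirm.

Request:
move_arm(
  deltas="0.045 0 0.01 0.05 0 0 0; 0.045 0 0.03 0.1 0 0 0; 0.045 0 0.05 0.15 0 0 0; 0.045 0 0.05 0.2 0 0 0; 0.045 0 0.05 0.2 0 0 0; 0.045 0 0.05 0.2 0 0 0",
)

```text
time_s: 11.75
eef_pos: [0.4442, 0.1331, 0.3051]
ee_rot: [-1.256, 1.179, 1.255]
wrist_force: [-0.8, -0.1, 0.8]
gripper_width: 0.0451
```

```bash
python3 meas.py 8; python3 -c "
from h import *
for c in ('top','side'): print(c,[(np.round(x['point'],3),round(x['score'],2)) for x in ctrl.tip_of(c,'bush_center')])
a=cv2.imread('pics/top8.png')[150:240,370:460]; b=cv2.imread('pics/side8.png')[135:245,240:330]
cv2.imwrite('pics/c8.png',np.hstack([cv2.resize(a,(390,390)),cv2.resize(b,(390,390))]))
print(ctrl.observe()['wrist_force'])"
```

```text
top spout 762 [array([ 571.1, -137.1]), array([97.7, 97.3]), np.float64(3.8)] -0.188 -0.087
top box 217 [array([ 570.6, -134.9]), array([72.1, 90. ]), np.float64(3.4)] -0.182 -0.088
top red 93 [array([562.2,  -5.8]), array([23.5, 13.9]), np.float64(1.4)] -0.013 0.001
side spout 369 [array([ 572.8, -137.5]), array([ 95.9, 101. ]), np.float64(2.8)] -0.19 -0.085
side box 163 [array([ 572.9, -136.2]), array([71.8, 97.9]), np.float64(3.5)] -0.187 -0.087
side red 72 [array([564.7,  -4.4]), array([21.2, 16.2]), np.float64(8.1)] -0.014 0.003
top [(array([ 0.577, -0.136,  0.056]), 0.55)]
side [(array([0.472, 0.281, 0.013]), 0.8), (array([0.493, 0.182, 0.014]), 0.61), (array([ 0.572, -0.14 ,  0.059]), 0.42)]
[-0.02924247  0.04753141  0.41766954]
```

View pics/c8.png

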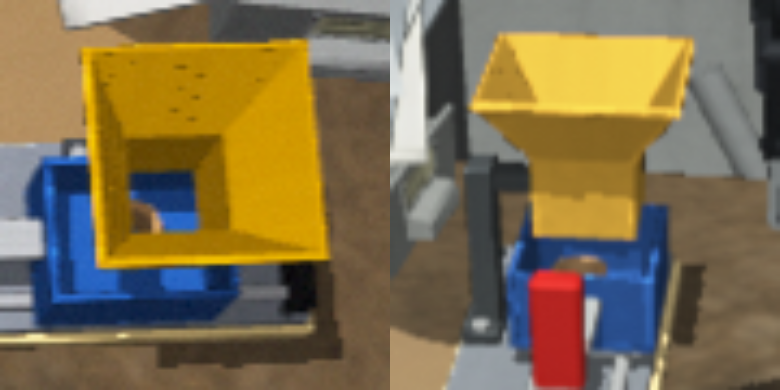

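The bush shows in the box in both crops: brown at (145,217) through the tube and at (582,265) below the spout. The box is centred, and the arm is clear.

```bash
python3 -c "
from plant import ctrl
print(ctrl.job_done())"
```

```text
the job is handed in; nothing more can be done
None
```

I gripped the box's red handle, slid the box about 173 mm along the rail until it stood under the spout, and let go. Then I picked up the bronze bush, released it over the centre of the funnel, and moved the arm clear. I handed the job in at about 12 s of the 48 s; no verdict is reported.

- **Box position:** the last checks put its centre 1–2 mm from the spout's along the rail, in both the top and side cameras (the limit is 15 mm).
- **Bush position:** both cameras detect it in the box at about (0.575, -0.138, 0.057), the height expected for a bush standing on the box floor. It is also visible through the tube and under the spout.
- **Contact:** the gripper was open and clear of everything, with wrist force near zero.
- **Look-alikes:** the orange and turquoise pieces stayed where they were.
- **Weak or failed checks:** the bush detections in the box had low scores (0.42–0.61). One top view showed nothing there because the arm hid the funnel, so I moved the arm and looked again.

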